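Put the brass weight set back in its box

ROBOT

A 6-joint arm with a two-finger parallel gripper is mounted at the origin on a cart in front of the work surface, level with it; the furniture and walls round the work are solid. World frame = base frame: x ahead of the robot, y to its left, z up, the work surface at z = 0. Lengths are in mm, angles in rad, forces in N, time in s.
With the tool pointing down it reaches from about 375 to 975 mm from the base axis. Payload 3.8 kg.
Tool frame: the origin (TCP) lies at the very end of the fingers, on their centre line; the grasp point (between the pads) lies 19 mm behind it (robot.hold_point_z is the distance from the TCP to the grasp point, in mm); z points along the fingers, y is the line along which they close (so a half turn about z gives the same grasp; the last joint's range is limited). The gripper opens to 88 mm and grips with 3 to 60 N. Pads are 18 mm wide; open, the fingers measure 123 mm over their backs; the gripper's body (75 mm by 187 mm) begins 45 mm behind the grasp point.
Start: joints at [-1.212, 0.264, 1.604, -0, 1.274, -0.037], TCP at [260.238, -622.812, 238.706] pointing down, gripper open.
Joint ranges: [-2.63, 2.63], [-0.94, 2.18], [0.31, 2.57], [-1.31, 4.45], [0, 2.66], [-2.55, 2.55]. Speed limits (rad/s): [2.57, 2.57, 3.14, 3.14, 3.14, 3.14].

INTERFACE

Orientations are given as a unit quaternion [x, y, z, w].
In Python, from plant import monitor, viewer, workorder, robot gives the robot as it stands.
- The arm moves only by the tool arm_command, never from a script. Its argument "motion" is one flat list of numbers, 6 for each row, row after row: the shift along the tool's x, y, z in m, then the turn, a rotation vector about the tool's x, y, z in rad. In form: [x, y, z, ax, ay, az, x, y, z, ax, ay, az, ...]. A call has 1 to 10 rows; each row is the pose to reach, as a shift and turn from the pose commanded when the call began, along the tool's axes at that moment; what a row does not reach only later rows make up. A row lasts 1/8 s, in which the tool goes at most 62.5 mm and 10.7 degrees, less where a joint would pass 70% of its speed; a pose out of reach is approached as far as the arm can. A call with a gripper value outside its range is refused whole. "fingers" is the finger opening in m, from 0 to 0.0881, set as the call begins (left out, the last holds). The fingers move at their own pace and stop on an object; the grip force is fixed at half the most. Time passes only in rows, so rows that repeat a pose let the fingers close. It gives the time, the measured TCP pose, the force, the opening and the grip force at its end, in the units of the state.
- monitor.read_state(): the state, without advancing time (a new reading comes with each control period).
- viewer.get_image(name): name is "side" or "top"; returns the picture (420x560x3 uint8, red, green, blue); there is no depth.
- viewer.calibration(name): a dict with "fov_y" (degrees; the focal length in pixels is half the picture's height over the tangent of half this angle, whatever the lens; pixels are square), "cx", "cy" (the principal point, pixels), "extrinsics" (4x4, takes a point from camera to world coordinates). Camera axes: x right, y up, looking along -z (the intrinsics and any distortion apply to the point x, -y, -z); pixel columns grow to the right and rows downward; lengths in mm; the calibration is good to about 2 mm. A picture is of the moment at which its call begins. calibration takes no time and is no camera call.
- workorder.close_job(): hands the job in; it is judged then, once.
Trained networks look in the newest picture that a camera, given by its name, has taken for a name from the list of things; names that differ only in an ending like _2 or _b are one class to them, and where a whole thing is asked for, a point or a joint stands for the part that bears it (a point fixed in the world has none). Each returns a list of dicts, best first, with "confidence" (0 to 1); they miss things now and then, are a little off and sometimes report something else, mostly with a low value. They report only what shows in the picture. A call takes as long as a camera call.
- viewer.boxes_of(camera, label): "extent" ([left, top, right, bottom] as shares, 0 to 1, of the picture: columns of its width, rows of its height, round what is visible of it).
- viewer.landmark_of(camera, label): "xy" ([column, row] as shares, 0 to 1, of the picture: columns of its width, rows of its height: a listed point, or the origin of a listed thing).
The state is a dict: "t": time; "joint_pos": joint angles; "dq": joint speeds; "joint_torque": joint torques, N m; "position": TCP position; "tcp_rot": TCP orientation; "contact_force": force on the tool from outside, world axes, zero at the start; "moment": the same for the moment, N m; "width": finger opening in mm; "grip_force": force on a finger pad.
Only numpy, scipy, OpenCV 4.12 (cv2) and the standard library are available. Lean on these libraries where they do the work, as an engineer would, in place of code of your own. Each camera call takes 0.05 s, during which the arm holds its last target. There are 200 camera calls.

TASK

Put the three brass weights that stand about the vice back into the open weight box, each standing upright and fully down in the bore of its own size (largest in the widest, smallest in the narrowest), setting them down without dropping them, and then close the lid fully. The grey steel weight belongs to another set: leave it standing where it is.

Things in the scene. Friction and masses are not known exactly. Their poses are not given: they have to be found in the camera images.
- brass_large_mid (a point): largest brass knob weight, 38 mm across, 58 mm tall, 0.5 kg, standing upright; lower part a plain upright cylinder, waist and round knob above it (behave as one solid: grip the cylinder, not the knob), cylinder 35 mm tall. Point: its centre, 29 mm above its underside; z axis up
- brass_middle_mid (a point): middle brass knob weight, same shape, 29 mm across, 45 mm tall, cylinder 27 mm tall, 0.2 kg. Point: its centre, 22.5 mm above its underside; z axis up
- brass_small_mid (a point): smallest brass knob weight, same shape, 18.5 mm across, 30 mm tall, cylinder 18 mm tall, 0.05 kg. Point: its centre, 15 mm above its underside; z axis up
- steel_mid (a point): grey steel knob weight of another set, same shape, 23 mm across, 36 mm tall, cylinder 22 mm tall. Point: its centre, 18 mm above its underside
- bore_large (a point): widest bore in the box: round, 45 mm across and 12 mm deep with a 3.5 mm chamfered mouth, in a light wooden block 60 x 60 mm. The three blocks stand side by side in the box in any order, bore centres 60 mm apart along the box's y. Point: centre of the bore's floor, 12 mm above the bench; z axis up
- bore_middle (a point): middle bore, 36 mm across and 10 mm deep, same chamfer and block. Point: centre of the bore's floor, 14 mm above the bench; z axis up
- bore_small (a point): narrowest bore, 26 mm across and 8 mm deep, same chamfer and block. Point: centre of the bore's floor, 16 mm above the bench; z axis up
- weight_box: low wooden weight box, fixed to the bench, base 74 mm (its x) by 194 mm (its y) and 24 mm high; the tops of the bored blocks are flush with its rim. Its deep lid is hinged along the far (+x) upper edge: the hinge line runs along the box's y at x = +37 mm, z = 24 mm in its frame. Origin: centre of the underside; x points away from the robot, y along the row of bores, z up
- lid (a joint): angle of the lid, rad: 0 closed on the base, between 1.6 and 1.85 at the start, open, standing up behind the base (limit 1.95). The hinge is stiff, so the lid stays where it is left; about 3 N at its front edge moves it, up or down
- lid_edge (a point): middle of the lid's front upper edge, where its flat top and its front face meet. The lid is a hollow wooden shell 74 x 194 mm, 54 mm high, walls 4 mm, with no handle: closed, its flat top lies 78 mm above the bench and this point is 74 mm in front of the hinge line and 54 mm above it; open, its top face looks away from the robot (+x) and this point stands 80 to 97 mm above the bench and 56 to 72 mm behind the hinge line

How it is judged (in metres and radians):
At the end, for the whole second after the job is handed in: each brass weight stands upright (within 0.1 rad) on the floor of the bore of its own size (centre within 8 mm of the bore's axis, underside at most 3 mm above the bore's floor), released and at rest, and the lid is closed (within 0.06 rad); the steel weight stands where it was (within 15 mm) (horizontal distance between brass_large_mid and bore_large below 0.008 m and z of brass_large_mid in the frame of bore_large below 0.032 m and angle between each of brass_large_mid, brass_middle_mid, brass_small_mid's own z axis and vertical below 0.1 rad and linear speed of each of brass_large, brass_middle, brass_small below 0.02 m/s and contact force between the fingers and brass_large below 0.05 N and horizontal distance between brass_middle_mid and bore_middle below 0.008 m and z of brass_middle_mid in the frame of bore_middle below 0.0255 m and contact force between the fingers and brass_middle below 0.05 N and horizontal distance between brass_small_mid and bore_small below 0.008 m and z of brass_small_mid in the frame of bore_small below 0.018 m and contact force between the fingers and brass_small below 0.05 N and value of joint lid below 0.06 rad and distance of steel_mid from where it was at the start of the episode below 0.015 m); the robot touches nothing.
It fails at once if the large brass weight is dropped (falls freely faster than 0.6 m/s, about 2 cm of fall) (linear speed of brass_large above 0.6 m/s and contact force between anything else and brass_large below 0.02 N).
It fails at once if the middle brass weight is dropped (falls freely faster than 0.6 m/s, about 2 cm of fall) (linear speed of brass_middle above 0.6 m/s and contact force between anything else and brass_middle below 0.02 N).
It fails at once if the small brass weight is dropped (falls freely faster than 0.6 m/s, about 2 cm of fall) (linear speed of brass_small above 0.6 m/s and contact force between anything else and brass_small below 0.02 N).
It fails at once if the steel weight is moved by more than 15 mm (distance of steel_mid from where it was at the start of the episode above 0.015 m).
It also fails if it takes over 93 s, if anything falls off the work surface, if the arm or the gripper's body presses on something with over 40 N, if the wrist force passes 120 N, or if a joint passes its speed limit or range.

## Working session

There is one attempt and no reset: what is moved stays moved. The work goes in short steps, Python scripts to look and compute and a tool call to move; the robot and the scene stay as the last step left them, time stands still between calls to the robot, and variables do not carry over. Pictures are saved under pics/ and viewed, at most 14 in all, crops included, and the job is handed in when it is done.

Besides the shell and the picture viewer there is one more tool, called after "Emit:" as a command line: name --argument value ..., lists and objects as JSON in quotes. arm_command: Moves the arm, as the interface text tells. Its arguments: {"type":"object","properties":{"motion":{"type":"array","items":{"type":"number"}},"fingers":{"type":"number"}},"required":["motion"]}

```bash
mkdir -p pics; ls
cat > h.py <<'E'
import numpy as np, cv2
from plant import monitor, viewer, workorder, robot
W,H=560,420
def ray(cam,uv):
    c=viewer.calibration(cam); f=H/2/np.tan(np.radians(c["fov_y"])/2)
    d=np.array([(uv[0]-c["cx"])/f,-(uv[1]-c["cy"])/f,-1.]); E=np.array(c["extrinsics"])
    d=E[:3,:3]@d; return E[:3,3],d/np.linalg.norm(d)
def on_z(cam,uv,z):
    o,d=ray(cam,uv); return o+d*(z-o[2])/d[2]
def proj(cam,p):
    c=viewer.calibration(cam); f=H/2/np.tan(np.radians(c["fov_y"])/2); E=np.linalg.inv(np.array(c["extrinsics"]))
    q=E[:3,:3]@p+E[:3,3]; return np.array([c["cx"]+f*q[0]/-q[2],c["cy"]-f*q[1]/-q[2]])
def tri(u1,u2):
    o1,d1=ray("side",u1);o2,d2=ray("top",u2)
    A=np.c_[d1,-d2]; s=np.linalg.lstsq(A,o2-o1,rcond=None)[0]
    a=o1+s[0]*d1;b=o2+s[1]*d2; return (a+b)/2,np.linalg.norm(a-b)
def save(cam,name,crop=None,k=1):
    im=viewer.get_image(cam)[:,:,::-1]
    if crop: im=im[crop[1]:crop[3],crop[0]:crop[2]]
    cv2.imwrite("pics/"+name,cv2.resize(im,None,fx=k,fy=k,interpolation=cv2.INTER_CUBIC))
E
cat > look.py <<'E'
from h import *
np.set_printoptions(precision=1,suppress=True)
save("side","s0.png");save("top","t0.png")
for c in ("side","top"):
    k=viewer.calibration(c);print(c,{a:b for a,b in k.items()})
zs=dict(brass_large_mid=29,brass_middle_mid=22.5,brass_small_mid=15,steel_mid=18,bore_large=12,bore_middle=14,bore_small=16,weight_box=0,lid_edge=None)
for n,z in zs.items():
    r={}
    for c in ("side","top"):
        for q in viewer.landmark_of(c,n)[:2]:
            uv=np.array(q["xy"])*[W,H]; r.setdefault(c,uv)
            print(n,c,round(q["confidence"],2),uv, on_z(c,uv,z) if z is not None else "")
    if len(r)==2: print("   tri",*tri(r["side"],r["top"]))
print(monitor.read_state())
E
python3 look.py
```

```text
pics
side {'fov_y': 45.24511437795086, 'cx': 272.29318296009774, 'cy': 212.44626595600377, 'extrinsics': array([[ -1. ,   0.1,  -0.3, 214.6],
       [ -0.3,  -0.4,   0.9, 839.1],
       [  0. ,   0.9,   0.4, 472.4],
       [  0. ,   0. ,   0. ,   1. ]])}
top {'fov_y': 47.96001127596791, 'cx': 275.499049875154, 'cy': 218.63487615987114, 'extrinsics': array([[  -0. ,    1. ,   -0.1,  464.7],
       [  -1. ,   -0. ,   -0. , -102.3],
       [  -0. ,    0.1,    1. ,  945. ],
       [   0. ,    0. ,    0. ,    1. ]])}
brass_large_mid side 0.9 [173.  272.7] [633.3 126.4  29. ]
brass_large_mid top 0.91 [162.2 168.8] [636.8 126.2  29. ]
   tri [635.4 125.7  28.6] 3.0248027790941285
brass_middle_mid side 0.51 [297.5 257.7] [438.5 -16.2  22.5]
brass_middle_mid top 0.47 [233.7 274.7] [429.7 -15.3  22.5]
brass_middle_mid top 0.43 [333.2 260.7] [ 456.7 -208.7   22.5]
   tri [433.7 -14.3  24.1] 8.256221506604874
brass_small_mid top 0.52 [262.4 163.2] [650.4 -70.4  15. ]
steel_mid side 0.48 [283.  300.1] [422.1 134.5  18. ]
steel_mid side 0.37 [319.5 221.8] [ 440.9 -217.1   18. ]
steel_mid top 0.63 
[... 693 characters left out ...]
 0.64 [319.8 217.5] [ 455.2 -285.7    0. ]
weight_box top 0.67 [159.1 276.3] [425.6 135.5   0. ]
weight_box top 0.29 [236.4 272. ] [434.1 -18.5   0. ]
   tri [404.   90.4 155.8] 57.221379066830444
lid_edge side 0.72 [288.5 177.6] 
lid_edge top 0.89 [380.6 215.5] 
   tri [ 538.1 -287.1   93.5] 1.1190166099007752
{'t': 1.0, 'joint_pos': array([-1.2,  0.3,  1.6,  0. ,  1.3, -0. ]), 'dq': array([-0.,  0.,  0.,  0.,  0., -0.]), 'joint_torque': array([ -0. , -50.2, -35.7,   0.1,   0. ,   0. ]), 'position': array([ 260.2, -622.8,  238.7]), 'tcp_rot': array([1. , 0.2, 0. , 0. ]), 'contact_force': array([-0.5,  0.3, -0.1]), 'moment': array([0., 0., 0.]), 'grip_force': 0.0, 'width': 88.06876035385831}
```

View pics/t0.png

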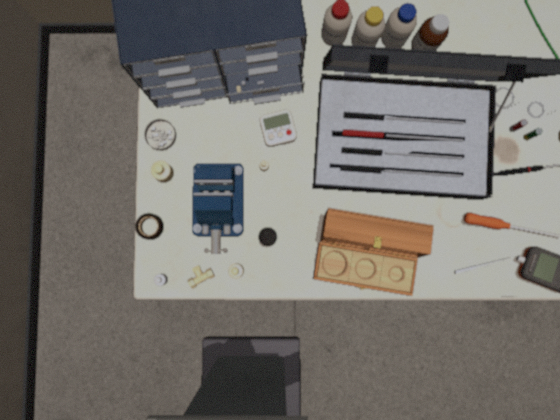

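View pics/s0.png

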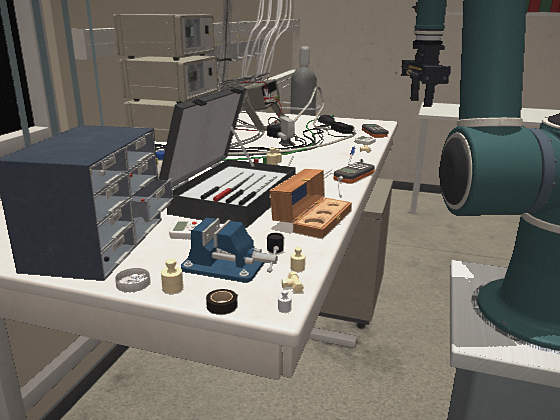

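The top view shows the large brass weight at (162,171), the middle at (236,270), the small at (264,165), the steel one at (161,280), and the bores large to small at (334,264), (366,268), (396,274). The vice is at (217,205). In the side view the small weight is hidden behind the vice. I'll enlarge crops to refine these positions.

Run:
```python
from h import *
im=viewer.get_image("top")[:,:,::-1]; s=viewer.get_image("side")[:,:,::-1]
cv2.imwrite("pics/top_raw.png",im);cv2.imwrite("pics/side_raw.png",s)
def c(i,x,y,w,h,k): return cv2.resize(i[y:y+h,x:x+w],(w*k,h*k),interpolation=cv2.INTER_CUBIC)
a=c(im,310,205,130,95,4)            #520x380
b=np.hstack([c(im,145,155,32,32,6),c(im,220,254,32,32,6),c(im,248,149,32,32,6),c(im,145,264,32,32,6)]) #768x192
a=np.hstack([a,c(s,265,195,62,95,4)])
a=cv2.copyMakeBorder(a,0,0,0,max(0,768-a.shape[1]),cv2.BORDER_CONSTANT)
cv2.imwrite("pics/m1.png",np.vstack([a[:,:768],b]))
```

```text
(no output)
```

View pics/m1.png

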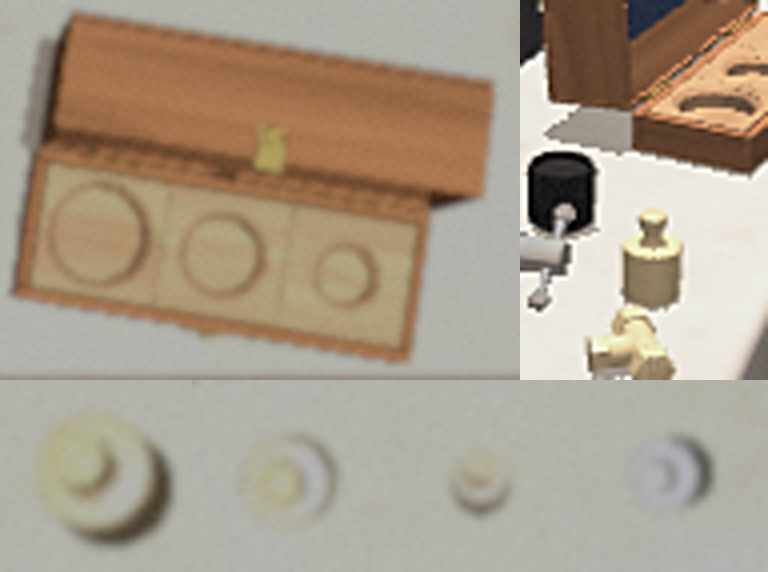

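```bash
cat > ov.py <<'E'
from h import *
np.set_printoptions(precision=1,suppress=True)
im=cv2.imread("pics/top_raw.png"); s=cv2.imread("pics/side_raw.png")
P={"L":on_z("top",(160.4,169.9),35),"M":on_z("top",(235.1,270.6),27),"S":on_z("top",(263.6,164.9),18),"St":on_z("top",(159.9,279.4),22),
"bL":on_z("top",(334.6,262.9),24),"bM":on_z("top",(365.1,268.1),24),"bS":on_z("top",(395.9,273.4),24)}
for k,p in P.items(): print(k,p)
print("M side",on_z("side",(297.9,255.9),27))
print(np.linalg.norm(P["bL"]-P["bM"]),np.linalg.norm(P["bM"]-P["bS"]))
R={"L":(19,35,58),"M":(14.5,27,45),"S":(9.25,18,30),"St":(11.5,22,36),"bL":(26,24,24),"bM":(21.5,24,24),"bS":(16.5,24,24)}
def crop(img,cam,x,y,w,h,k):
    o=cv2.resize(img[y:y+h,x:x+w],(w*k,h*k),interpolation=cv2.INTER_CUBIC)
    t=np.linspace(0,2*np.pi,60)
    for n,p in P.items():
        for r,z,c in ((R[n][0],0 if n[0]!="b" else 24,(0,0,255)),(R[n][0],R[n][1],(255,0,0))):
            q=np.array([(proj(cam,np.array([p[0]+r*np.cos(a),p[1]+r*np.sin(a),z]))-[x,y]+.5)*k for a in t])
            cv2.polylines(o,[np.round(q*8).astype(int)],True,c,1,cv2.LINE_AA,3)
    return o
a=np.hstack([crop(im,"top",312,240,110,58,4),crop(s,"side",270,190,80,58,4)])
b=np.hstack([crop(im,"top",145,155,32,32,6),crop(im,"top",220,254,32,32,6),crop(im,"top",248,149,32,32,6),crop(im,"top",145,264,32,32,6)])
c=np.hstack([crop(s,"side",150,250,50,48,3),crop(s,"side",280,240,40,48,3),crop(s,"side",260,275,50,48,3),crop(s,"side",205,230,100,48,3)])
o=[cv2.copyMakeBorder(i,0,0,0,800-i.shape[1],cv2.BORDER_CONSTANT)if i.shape[1]<800 else i[:,:800] for i in (a,b,c)]
cv2.imwrite("pics/m2.png",np.vstack(o))
E
python3 ov.py
```

```text
L [633.5 128.2  35. ]
M [437.7 -18.4  27. ]
S [646.4 -72.9  18. ]
St [420.5 128.3  22. ]
bL [ 452.4 -211.2   24. ]
bM [ 442.4 -270.2   24. ]
bS [ 432.2 -329.6   24. ]
M side [437.5 -15.4  27. ]
59.826837510562434 60.27438731196119Traceback (most recent call last):
  File "ov.py", line 19, in <module>
    b=np.hstack([crop(im,"top",145,155,32,32,6),crop(im,"top",220,254,32,32,6),crop(im,"top",248,149,32,32,6),crop(im,"top",145,264,32,32,6)])
                                                ~~~~^^^^^^^^^^^^^^^^^^^^^^^^^^
  File "ov.py", line 15, in crop
    q=np.array([(proj(cam,np.array([p[0]+r*np.cos(a),p[1]+r*np.sin(a),z]))-[x,y]+.5)*k for a in t])
                 ~~~~^^^^^^^^^^^^^^^^^^^^^^^^^^^^^^^^^^^^^^^^^^^^^^^^^^^^^
  File "h.py", line 11, in proj
    c=viewer.calibration(cam); f=H/2/np.tan(np.radians(c["fov_y"])/2); E=np.linalg.inv(np.array(c["extrinsics"]))
ValueError: time passes only in moves, steps and waits
```

```bash
python3 - <<'E'
s=open("h.py").read()
s=s.replace("viewer.calibration(cam)","cal(cam)").replace("W,H=560,420","W,H=560,420\nimport functools\n@functools.cache\ndef cal(cam): return viewer.calibration(cam)")
open("h.py","w").write(s)
E
python3 ov.py
```

```text
L [633.5 128.2  35. ]
M [437.7 -18.4  27. ]
S [646.4 -72.9  18. ]
St [420.5 128.3  22. ]
bL [ 452.4 -211.2   24. ]
bM [ 442.4 -270.2   24. ]
bS [ 432.2 -329.6   24. ]
M side [437.5 -15.4  27. ]
59.826837510562434 60.27438731196119
```

View pics/m2.png

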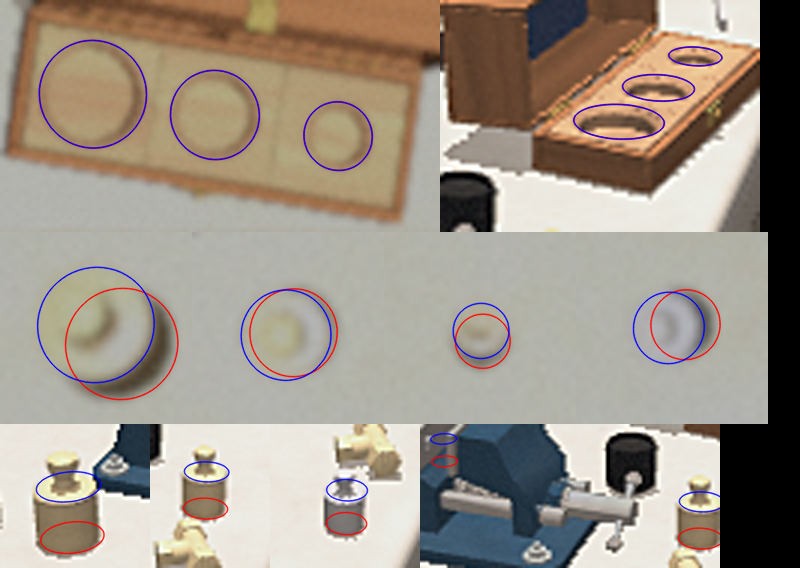

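The overlay agrees in both views: base and shoulder circles sit on the weights and rim circles on the bores, to about 1 px. I still need obstacle heights around the weights (vice, fitting, calculator).

Run:
```python
from h import *
im=cv2.imread("pics/top_raw.png"); s=cv2.imread("pics/side_raw.png")
def c(i,x,y,w,h,k):
    o=cv2.resize(i[y:y+h,x:x+w],(w*k,h*k),interpolation=cv2.INTER_CUBIC)
    for g in range(x-x%20+20,x+w,20): cv2.putText(o,str(g),((g-x)*k,10),0,.35,(0,0,255)); cv2.line(o,((g-x)*k,12),((g-x)*k,20),(0,0,255))
    for g in range(y-y%20+20,y+h,20): cv2.putText(o,str(g),(0,(g-y)*k+4),0,.35,(0,0,255))
    return o
a=c(im,140,90,170,205,2*1); b=c(s,110,195,210,125,2)
a=c(im,140,105,165,190,3)[:570]; b=c(s,170,205,130,100,2)
b=cv2.copyMakeBorder(b,0,a.shape[0]-b.shape[0],0,0,cv2.BORDER_CONSTANT)
cv2.imwrite("pics/m3.png",np.hstack([a,b]))
```

```text
(no output)
```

View pics/m3.png

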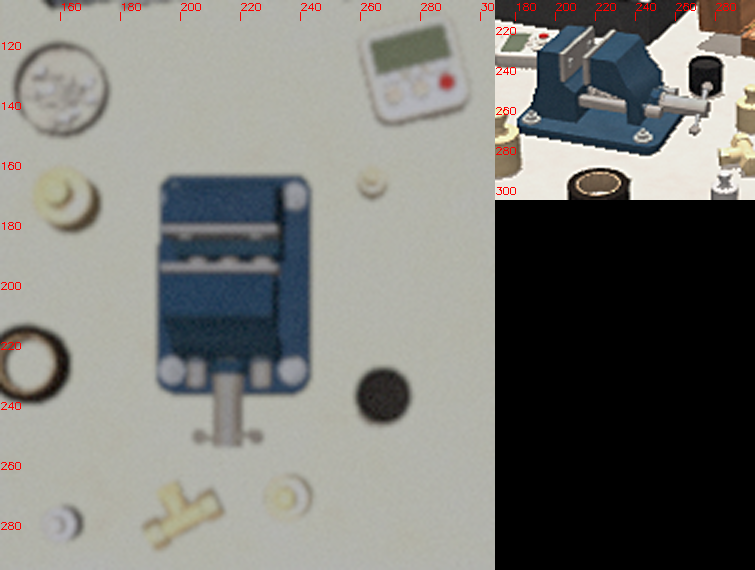

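Run:
```python
from h import *
np.set_printoptions(precision=1,suppress=True)
print(tri((205,226),(190,181)),tri((213.5,227),(190,194)))
for n,uv,z in (("base fr",(190,163),10),("base r",(239,163),10),("base nr",(239,234),10),("jaw right far",(231,166),90),("jaw near",(228,212),90),("handle",(225,250),30),("spindle end",(216,253),30),("fit R",(214,272),12),("fit top",(198,266),12),("calc low",(267,146),10),("calc l",(260,118),10),("calc R",(296,139),10),("ash low",(161,150),15),("cap",(267,237),35),("box front L",(313.5,278),24)): print(n,on_z("top",uv,z))
s=monitor.read_state();print(s["t"],s["tcp_rot"],np.array(s["position"]))
from scipy.spatial.transform import Rotation as R
print(R.from_quat(s["tcp_rot"]).as_matrix())
```

```text
(array([600.1,  57.6,  98. ]), np.float64(2.6113801920340283)) (array([579.2,  58.3,  98.6]), np.float64(3.5212931704330543))
base fr [652.   75.2  10. ]
base r [651.9 -23.2  10. ]
base nr [509.3 -24.1  10. ]
jaw right far [630.3 -15.3  90. ]
jaw near [545.6 -10.5  90. ]
handle [477.4   1.2  30. ]
spindle end [471.6  18.6  30. ]
fit R [434.5  24.5  12. ]
fit top [446.2  56.2  12. ]
calc low [686.5 -79.4  10. ]
calc l [744.  -65.2  10. ]
calc R [ 700.7 -137.8   10. ]
ash low [677.5 132.8  15. ]
cap [502.3 -80.2  35. ]
box front L [ 423.3 -170.1   24. ]
1.1 [ 1.   0.2 -0.   0. ] [ 260.2 -622.8  238.7]
[[ 0.9  0.4 -0. ]
 [ 0.4 -0.9 -0. ]
 [-0.   0.  -1. ]]
```

```bash
cat > plan.py <<'E'
import sys
from h import *
from scipy.spatial.transform import Rotation as R
# usage: plan.py phi_deg x y z [x y z ...] ; shifts in tool axes from present pose, turn az
s=monitor.read_state(); M=R.from_quat(s["tcp_rot"]).as_matrix(); p=np.array(s["position"])
phi0=np.arctan2(M[1,1],M[0,1]); a=[float(v) for v in sys.argv[1:]]
d=np.radians(a[0])-phi0; d=(d+np.pi)%(2*np.pi)-np.pi
print("t",s["t"],"pos",p.round(1),"phi",np.degrees(phi0).round(1),"tilt",M[:2,2].round(3),"w",round(s["width"],1),"grip",round(s["grip_force"],1),"F",np.round(s["contact_force"],1))
for i in range(1,len(a)-2,3):
    print((M.T@(np.array(a[i:i+3])-p)/1000).round(4).tolist(),"az",round(-d,3))
E
python3 plan.py -30 437.5 -17 200 437.5 -17 100 437.5 -17 12
```

```text
t 1.1 pos [ 260.2 -622.8  238.7] phi -67.3 tilt [-0. -0.] w 88.1 grip 0.0 F [-0.2  0.3 -0.4]
[0.3971, -0.4906, 0.0387] az -0.651
[0.3971, -0.4906, 0.1387] az -0.651
[0.3971, -0.4906, 0.2267] az -0.651
```

Emit:
arm_command --motion '[0.02,-0.025,0,0,0,-0.065,0.05,-0.062,0,0,0,-0.13,0.085,-0.105,0.01,0,0,-0.195,0.12,-0.15,0.015,0,0,-0.26,0.16,-0.2,0.02,0,0,-0.325,0.2,-0.25,0.025,0,0,-0.39,0.24,-0.3,0.03,0,0,-0.455,0.28,-0.35,0.035,0,0,-0.52,0.315,-0.39,0.037,0,0,-0.585,0.35,-0.432,0.039,0,0,-0.651]' --fingers 0.048

```text
t: 2.35
position: [417.1, -87.3, 200.1]
tcp_rot: [0.866, 0.501, 0.001, 0.0]
contact_force: [0.1, -0.2, -0.6]
width: 48.2
grip_force: 0.0
```

```bash
python3 plan.py -30 437.5 -17 200 437.5 -17 100 437.5 -17 12
```

```text
t 2.35 pos [417.1 -87.3 200.1] phi -29.9 tilt [ 0.002 -0.   ] w 48.2 grip 0.0 F [ 0.1 -0.2 -0.6]
[0.0711, -0.0173, 0.0001] az 0.002
[0.0711, -0.0174, 0.1001] az 0.002
[0.071, -0.0176, 0.1881] az 0.002
```

Emit:
arm_command --motion '[0.035,-0.009,0.02,0,0,0,0.071,-0.0175,0.06,0,0,0,0.071,-0.0175,0.1,0,0,0,0.071,-0.0175,0.13,0,0,0,0.071,-0.0175,0.155,0,0,0,0.071,-0.0175,0.175,0,0,0,0.071,-0.0175,0.187,0,0,0,0.071,-0.0175,0.188,0,0,0]'

```text
t: 3.35
position: [436.5, -19.0, 11.2]
tcp_rot: [0.866, 0.5, -0.001, -0.0]
contact_force: [0.7, -1.2, 0.2]
width: 48.1
grip_force: 0.0
```

Emit:
arm_command --motion '[0,0,0,0,0,0,0,0,0,0,0,0,0,0,0,0,0,0,0,0,0,0,0,0]' --fingers 0.02

```text
t: 3.85
position: [438.0, -19.2, 12.6]
tcp_rot: [0.866, 0.5, 0.001, 0.001]
contact_force: [-0.3, -0.7, 5.1]
width: 27.5
grip_force: 30.0
```

```bash
python3 plan.py -99.6 442.4 -270.2 140; python3 -c "
from h import *
save('side','s1.png',(230,180,350,320),4)"
```

```text
t 3.85 pos [438.  -19.2  12.6] phi -30.0 tilt [ 0.002 -0.   ] w 27.5 grip 30.0 F [-0.3 -0.7  5.1]
[-0.215, 0.1297, -0.1274] az 1.214
```

View pics/s1.png

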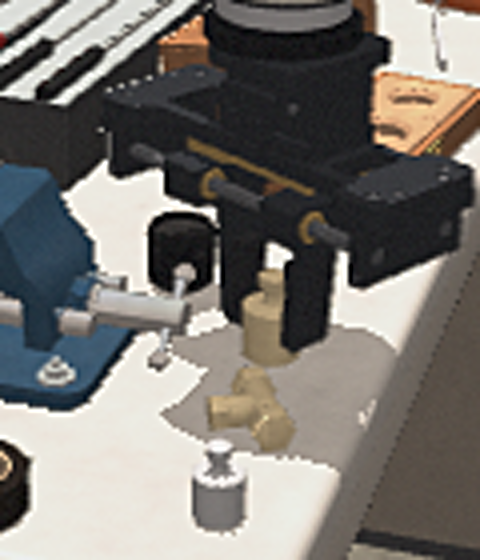

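Emit:
arm_command --motion '[0,0,-0.015,0,0,0,0,0,-0.05,0,0,0,-0.008,0.005,-0.09,0,0,0.1,-0.03,0.018,-0.12,0,0,0.25,-0.065,0.039,-0.127,0,0,0.42,-0.1,0.06,-0.127,0,0,0.59,-0.135,0.081,-0.127,0,0,0.76,-0.17,0.103,-0.127,0,0,0.93,-0.2,0.121,-0.127,0,0,1.09,-0.215,0.13,-0.127,0,0,1.214]'

```text
t: 5.15
position: [441.4, -271.7, 138.9]
tcp_rot: [0.996, -0.086, -0.0, -0.0]
contact_force: [-0.2, -0.9, -2.3]
width: 27.6
grip_force: 30.0
```

Emit:
arm_command --motion '[0,0,0,0,0,0,0,0,0,0,0,0]'

```text
t: 5.4
position: [441.4, -269.3, 138.5]
tcp_rot: [0.997, -0.083, -0.0, -0.001]
contact_force: [0.1, -0.1, -1.6]
width: 27.7
grip_force: 30.0
```

```bash
cat > chk.py <<'E'
import sys
from h import *
np.set_printoptions(precision=1,suppress=True)
# position of a held/placed weight: network landmark in both views
n=sys.argv[1]; r={}
for c in ("side","top"):
    viewer.get_image(c)
    for q in viewer.landmark_of(c,n)[:2]:
        uv=np.array(q["xy"])*[W,H]; r.setdefault(c,uv); print(c,round(q["confidence"],2),uv)
if len(r)==2: print("tri",*tri(r["side"],r["top"]))
z=float(sys.argv[2])
for c in r: print(c,"on z",on_z(c,r[c],z))
E
python3 plan.py -99.6 442.4 -270.2 140 442.4 -270.2 28; python3 chk.py brass_middle_mid 151
```

```text
t 5.4 pos [ 441.4 -269.3  138.5] phi -99.5 tilt [-0.001  0.001] w 27.7 grip 30.0 F [ 0.1 -0.1 -1.6]
[0.0011, 0.0007, -0.0015] az 0.002
[0.0012, 0.0008, 0.1105] az 0.002
side 0.55 [326.6 161.6]
side on z [ 439.6 -259.   151. ]
```

```bash
python3 -c "
from h import *
s=viewer.get_image('side')[:,:,::-1][110:240,250:380];t=viewer.get_image('top')[:,:,::-1][190:320,300:430]
cv2.imwrite('pics/h1.png',cv2.resize(np.hstack([s,t]),None,fx=3,fy=3,interpolation=cv2.INTER_CUBIC))"
```

```text
(no output)
```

View pics/h1.png

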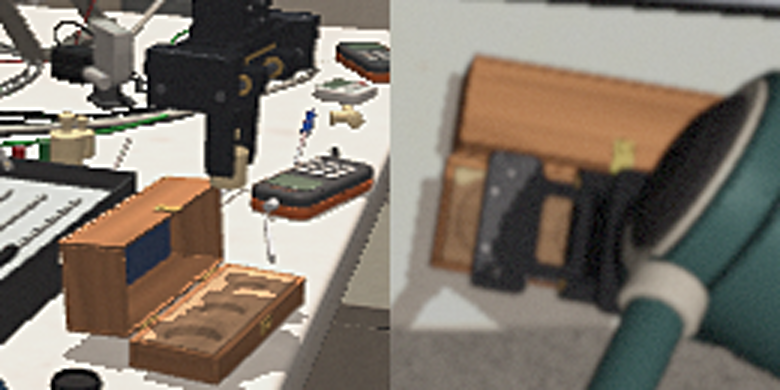

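```bash
cat > held.py <<'E'
import sys
from h import *
# overlay of a weight (r,hc) held centred on TCP with underside off mm below TCP
r,hc,off=map(float,sys.argv[1:4]); name=sys.argv[4]
p=np.array(monitor.read_state()["position"]); s=viewer.get_image("side")[:,:,::-1]
c=proj("side",p).round().astype(int); x,y=c-[25,40]; k=8
o=cv2.resize(s[y:y+65,x:x+55],None,fx=k,fy=k,interpolation=cv2.INTER_CUBIC)
for z in (-off,-off+hc):
    q=[(proj("side",p+[r*np.cos(a),r*np.sin(a),z])-[x,y]+.5)*k for a in np.linspace(0,2*np.pi,60)]
    cv2.polylines(o,[np.round(q).astype(int)],True,(0,0,255),1,cv2.LINE_AA)
cv2.imwrite("pics/"+name,o); print(p,c)
E
python3 held.py 14.5 27 12 h2.png
```

```text
[ 442.04064252 -269.61516417  138.76349436] [326 165]
```

View pics/h2.png

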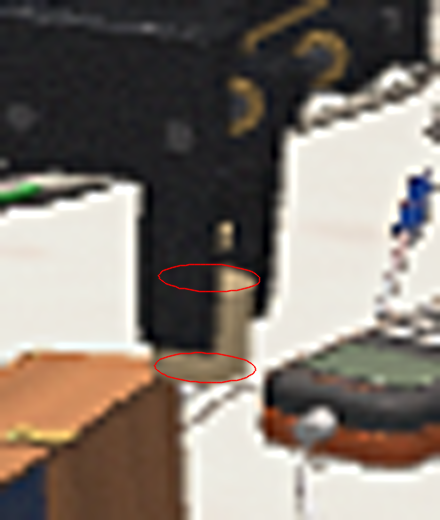

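Emit:
arm_command --motion '[0.0005,0.0005,0.02,0,0,0,0.0005,0.0005,0.05,0,0,0,0.0005,0.0005,0.075,0,0,0,0.0005,0.0005,0.088,0,0,0,0.0005,0.0005,0.095,0,0,0,0.0005,0.0005,0.1,0,0,0,0.0005,0.0005,0.103,0,0,0,0.0005,0.0005,0.106,0,0,0,0.0005,0.0005,0.109,0,0,0,0.0005,0.0005,0.111,0,0,0]'

```text
t: 7.0
position: [442.4, -270.8, 27.7]
tcp_rot: [0.997, -0.084, 0.0, 0.0]
contact_force: [0.3, -0.8, -1.8]
width: 27.6
grip_force: 30.0
```

```bash
python3 plan.py -99.6 442.4 -270.2 26; python3 -c "
from h import *
save('side','p1.png',(275,170,375,270),5)"
```

```text
t 7.0 pos [ 442.4 -270.8   27.7] phi -99.6 tilt [ 0. -0.] w 27.6 grip 30.0 F [ 0.3 -0.8 -1.8]
[-0.0001, -0.0006, 0.0017] az 0.0
```

View pics/p1.png

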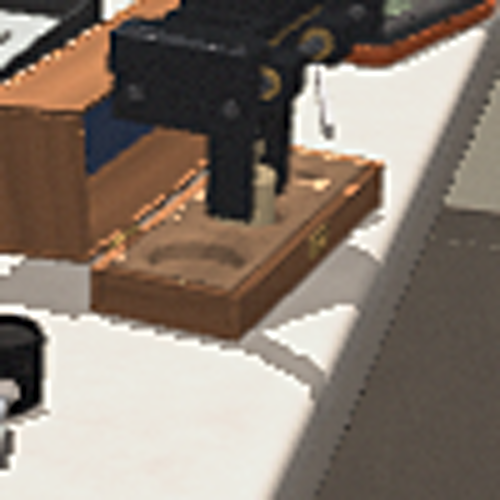

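The middle weight is in its bore with no contact force. I'll lower the last 2 mm and release.

Emit:
arm_command --motion '[0,0,0.001,0,0,0,0,0,0.002,0,0,0,0,0,0.002,0,0,0]'

```text
t: 7.42
position: [442.5, -270.9, 26.6]
tcp_rot: [0.997, -0.084, -0.0, -0.0]
contact_force: [-2.4, 1.0, 5.5]
width: 27.2
grip_force: 30.0
```

Emit:
arm_command --motion '[0,0,0,0,0,0,0,0,0,0,0,0,0,0,0,0,0,0]' --fingers 0.045

```text
t: 7.8
position: [442.5, -270.9, 25.7]
tcp_rot: [0.997, -0.083, 0.0, 0.0]
contact_force: [0.4, -0.0, -0.7]
width: 44.7
grip_force: 0.0
```

Emit:
arm_command --motion '[0,0,-0.01,0,0,0,0,0,-0.04,0,0,0,0,0,-0.08,0,0,0,0,0,-0.12,0,0,0,0,0,-0.16,0,0,0,0,0,-0.175,0,0,0]'

```text
t: 8.55
position: [443.9, -271.8, 204.3]
tcp_rot: [0.997, -0.083, 0.003, 0.001]
contact_force: [1.0, 1.0, -0.8]
width: 44.8
grip_force: 0.0
```

```bash
python3 plan.py -40 635 127.5 200 635 127.5 14
```

```text
t 8.55 pos [ 443.9 -271.8  204.3] phi -99.6 tilt [ 0.005 -0.003] w 44.8 grip 0.0 F [ 1.   1.  -0.8]
[0.122, -0.4256, 0.0039] az -1.04
[0.121, -0.426, 0.1899] az -1.04
```

Emit:
arm_command --motion '[0.006,-0.02,0,0,0,-0.08,0.018,-0.06,0,0,0,-0.2,0.032,-0.11,0,0,0,-0.32,0.046,-0.16,0,0,0,-0.44,0.06,-0.21,0,0,0,-0.56,0.074,-0.26,0,0,0,-0.68,0.088,-0.31,0,0,0,-0.8,0.102,-0.36,0,0,0,-0.92,0.115,-0.405,0,0,0,-1.0,0.122,-0.426,0,0,0,-1.04]' --fingers 0.056

```text
t: 9.8
position: [633.6, 131.0, 199.3]
tcp_rot: [0.906, 0.424, -0.001, -0.0]
contact_force: [0.1, 0.3, 0.7]
width: 56.1
grip_force: 0.0
```

Emit:
arm_command --motion '[0,0,0.02,0,0,0,0,0,0.05,0,0,0]'

```text
t: 10.05
position: [633.3, 127.7, 149.6]
tcp_rot: [0.907, 0.422, -0.0, 0.0]
contact_force: [-0.7, -0.7, -0.2]
width: 56.0
grip_force: 0.0
```

```bash
python3 plan.py -40 635 127.5 100 635 127.5 15; python3 chk.py brass_middle_mid 36.5;  python3 -c "
from h import *
t=viewer.get_image('top')[:,:,::-1][200:300,310:430];s=viewer.get_image('side')[:,:,::-1][190:250,290:350]
t=cv2.resize(t,(480,400),interpolation=cv2.INTER_CUBIC);s=cv2.resize(s,(300,300),interpolation=cv2.INTER_CUBIC)
cv2.imwrite('pics/c1.png',np.hstack([t,cv2.copyMakeBorder(s,0,100,0,0,cv2.BORDER_CONSTANT)]))"
```

```text
t 10.05 pos [633.3 127.7 149.6] phi -40.1 tilt [ 0.    -0.001] w 56.0 grip 0.0 F [-0.7 -0.7 -0.2]
[0.001, 0.0014, 0.0496] az -0.001
[0.001, 0.0013, 0.1346] az -0.001
side 0.67 [324.9 205.7]
top 0.76 [365.4 270.8]
tri [ 438.9 -267.5   39.8] 2.6436763137742068
side on z [ 441.9 -275.4   36.5]
top on z [ 437.5 -268.4   36.5]
```

View pics/c1.png

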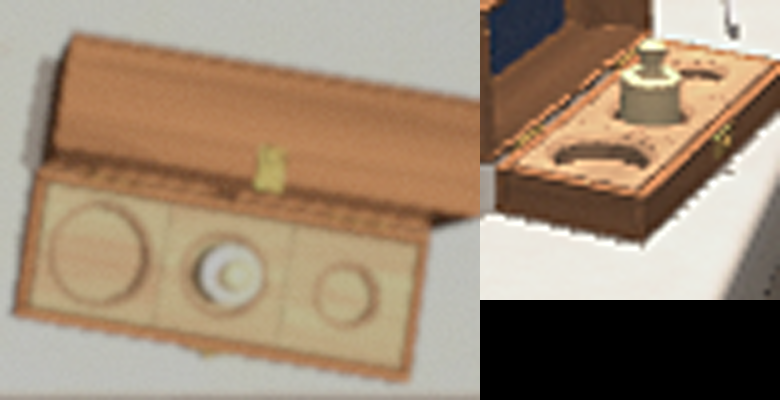

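The middle weight stands upright, sunk into its bore (crop centre (231,272)). Next is the large one.

Emit:
arm_command --motion '[0.001,0.0014,0.04,0,0,0,0.001,0.0014,0.08,0,0,0,0.001,0.0014,0.11,0,0,0,0.001,0.0014,0.125,0,0,0,0.001,0.0014,0.133,0,0,0,0.001,0.0014,0.134,0,0,0,0.001,0.0014,0.134,0,0,0]'

```text
t: 11.22
position: [636.4, 129.0, 18.1]
tcp_rot: [0.906, 0.423, 0.001, 0.0]
contact_force: [0.6, -0.1, 0.2]
width: 56.4
grip_force: 0.0
```

Emit:
arm_command --motion '[0,0,0,0,0,0,0,0,0,0,0,0,0,0,0,0,0,0,0,0,0,0,0,0]' --fingers 0.028

```text
t: 11.72
position: [635.3, 129.3, 17.5]
tcp_rot: [0.906, 0.423, 0.0, -0.0]
contact_force: [-3.6, 1.8, 5.2]
width: 36.6
grip_force: 30.0
```

```bash
python3 plan.py -99.6 452.4 -211.2 165;  python3 chk.py brass_large_mid 29
```

```text
t 11.725 pos [635.3 129.3  17.5] phi -40.0 tilt [-0.     0.001] w 36.6 grip 30.0 F [-3.6  1.8  5.2]
[-0.3784, 0.0787, -0.1478] az 1.04
side 0.77 [172.5 274.5]
top 0.6 [161.3 168.1]
top 0.56 [395.2 274.8]
tri [636.5 127.8  26. ] 4.797885536541998
side on z [630.9 132.7  29. ]
top on z [638.2 128.   29. ]
```

Emit:
arm_command --motion '[0,0,-0.012,0,0,0,0,0,-0.04,0,0,0,0,0,-0.08,0,0,0,-0.01,0.002,-0.12,0,0,0,-0.035,0.007,-0.145,0,0,0.08,-0.07,0.0145,-0.148,0,0,0.2,-0.11,0.023,-0.148,0,0,0.32,-0.15,0.031,-0.148,0,0,0.44,-0.19,0.0395,-0.148,0,0,0.56,-0.22,0.046,-0.148,0,0,0.65]'

```text
t: 13.18
position: [527.4, -70.9, 164.0]
tcp_rot: [0.994, 0.109, -0.001, 0.0]
contact_force: [0.7, 0.6, -4.6]
width: 36.8
grip_force: 30.0
```

```bash
python3 plan.py -99.6 452.4 -211.2 165
```

```text
t 13.175 pos [527.4 -70.9 164. ] phi -77.5 tilt [-0.002 -0.001] w 36.8 grip 30.0 F [ 0.7  0.6 -4.6]
[-0.1037, 0.1207, -0.0008] az 0.387
```

Emit:
arm_command --motion '[-0.026,0.03,0,0,0,0.1,-0.052,0.06,0,0,0,0.2,-0.078,0.09,0,0,0,0.3,-0.098,0.114,0,0,0,0.36,-0.1037,0.1207,0,0,0,0.387,-0.1037,0.1207,0.02,0,0,0.387,-0.1037,0.1207,0.05,0,0,0.387,-0.1037,0.1207,0.07,0,0,0.387,-0.1037,0.1207,0.08,0,0,0.387,-0.1037,0.1207,0.08,0,0,0.387]'

```text
t: 14.42
position: [454.2, -209.3, 84.0]
tcp_rot: [0.997, -0.082, -0.001, -0.0]
contact_force: [-0.4, 0.1, -3.8]
width: 37.0
grip_force: 30.0
```

```bash
python3 plan.py -99.6 452.4 -211.2 46 452.4 -211.2 30; python3 held.py 19 35 16.5 h3.png
```

```text
t 14.425 pos [ 454.2 -209.3   84. ] phi -99.4 tilt [-0.002  0.001] w 37.0 grip 30.0 F [-0.4  0.1 -3.8]
[-0.0014, 0.0022, 0.038] az 0.004
[-0.0014, 0.0022, 0.054] az 0.004
[ 454.22697492 -209.33989246   83.99741249] [314 195]
```

View pics/h3.png

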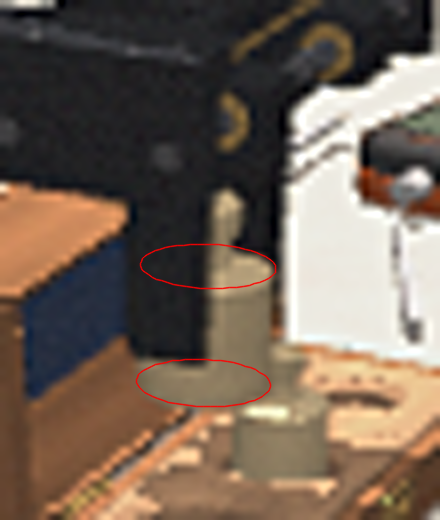

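The large weight is centred in the gripper (overlay within about 1 px). Lowering it.

Emit:
arm_command --motion '[-0.0014,0.0015,0.01,0,0,0,-0.0014,0.0015,0.025,0,0,0,-0.0014,0.0015,0.036,0,0,0,-0.0014,0.0015,0.042,0,0,0,-0.0014,0.0015,0.046,0,0,0,-0.0014,0.0015,0.049,0,0,0,-0.0014,0.0015,0.0515,0,0,0,-0.0014,0.0015,0.0535,0,0,0,-0.0014,0.0015,0.0535,0,0,0]'

```text
t: 15.6
position: [453.0, -211.2, 31.2]
tcp_rot: [0.997, -0.082, -0.0, -0.0]
contact_force: [-0.6, 0.1, -5.5]
width: 36.9
grip_force: 30.0
```

```bash
python3 plan.py -99.6 452.4 -211.2 28.5
```

```text
t 15.6 pos [ 453.  -211.2   31.2] phi -99.4 tilt [-0.  0.] w 36.9 grip 30.0 F [-0.6  0.1 -5.5]
[-0.0006, 0.0001, 0.0027] az 0.003
```

Emit:
arm_command --motion '[0,0,0.001,0,0,0,0,0,0.002,0,0,0,0,0,0.003,0,0,0,0,0,0.003,0,0,0]'

```text
t: 16.1
position: [453.3, -211.3, 29.4]
tcp_rot: [0.997, -0.082, -0.0, -0.0]
contact_force: [-3.8, 1.6, 7.0]
width: 36.4
grip_force: 30.0
```

Emit:
arm_command --motion '[0,0,0,0,0,0,0,0,0,0,0,0,0,0,0,0,0,0]' --fingers 0.048

```text
t: 16.48
position: [453.5, -211.4, 28.4]
tcp_rot: [0.997, -0.082, 0.0, 0.0]
contact_force: [1.6, -0.4, -0.1]
width: 48.1
grip_force: 0.0
```

Emit:
arm_command --motion '[0,0,-0.01,0,0,0,0,0,-0.04,0,0,0,0,0,-0.08,0,0,0,0,0,-0.12,0,0,0,0,0,-0.16,0,0,0,0,0,-0.17,0,0,0]'

```text
t: 17.23
position: [455.0, -212.2, 202.2]
tcp_rot: [0.997, -0.082, 0.003, 0.001]
contact_force: [0.8, 0.9, -0.5]
width: 48.0
grip_force: 0.0
```

```bash
python3 plan.py 40 647 -72 200 647 -72 90 647 -72 10; python3 plan.py -140 647 -72 200 | tail -1;python3 -c "
from h import *;print(monitor.read_state()['joint_pos'])"
```

```text
t 17.225 pos [ 455.  -212.2  202.2] phi -99.4 tilt [ 0.006 -0.003] w 48.0 grip 0.0 F [ 0.8  0.9 -0.5]
[0.1665, -0.1697, 0.0029] az -2.433
[0.1658, -0.1699, 0.1129] az -2.433
[0.1653, -0.1701, 0.1929] az -2.433
[0.1665, -0.1697, 0.0029] az 0.708
[-4.85973831e-01 -4.33872607e-02  2.01250000e+00  8.02389928e-06
  1.16568256e+00  1.24900093e+00]
```

Emit:
arm_command --motion '[0.015,-0.015,0,0,0,0.07,0.045,-0.046,0,0,0,0.18,0.078,-0.08,0,0,0,0.31,0.112,-0.114,0,0,0,0.45,0.145,-0.148,0,0,0,0.59,0.163,-0.166,0,0,0,0.68,0.166,-0.17,0.015,0,0,0.708,0.166,-0.17,0.045,0,0,0.708,0.166,-0.17,0.08,0,0,0.708,0.166,-0.17,0.1,0,0,0.708]' --fingers 0.034

```text
t: 18.48
position: [641.4, -71.0, 94.3]
tcp_rot: [0.906, -0.422, -0.003, 0.001]
contact_force: [0.2, -0.2, 0.3]
width: 34.0
grip_force: 0.0
```

```bash
python3 plan.py -140 647 -72 90 647 -72 10;  python3 chk.py brass_large_mid 41; python3 chk.py brass_small_mid 15; python3 -c "
from h import *
t=viewer.get_image('top')[:,:,::-1];s=viewer.get_image('side')[:,:,::-1]
r=lambda i,w,h:cv2.resize(i,(w,h),interpolation=cv2.INTER_CUBIC)
cv2.imwrite('pics/c2.png',np.hstack([r(t[230:300,310:430],480,280),r(s[190:260,270:350],320,280)]))"
```

```text
t 18.475 pos [641.4 -71.   94.3] phi -140.0 tilt [-0.006  0.001] w 34.0 grip 0.0 F [ 0.2 -0.2  0.3]
[0.0044, -0.0037, 0.0043] az 0.0
[0.0048, -0.004, 0.0843] az 0.0
side 0.64 [313.4 213.5]
side 0.55 [334.8 205. ]
top 0.65 [335.6 262.7]
top 0.37 [334.8 262.7]
tri [ 453.8 -211.1   39.4] 1.7443120458429702
side on z [ 453.8 -206.9   41. ]
top on z [ 453.  -211.1   41. ]
```

View pics/c2.png

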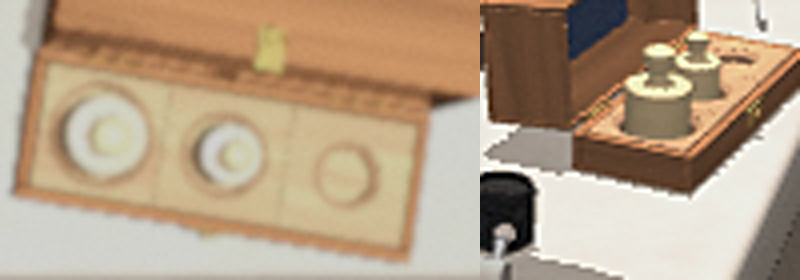

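The large weight is upright and sunk into the widest bore (crop (105,135)), with the middle one beside it. Descending on the small weight.

Emit:
arm_command --motion '[0.0045,-0.005,0.02,0,0,0,0.0045,-0.005,0.045,0,0,0,0.0045,-0.005,0.065,0,0,0,0.0045,-0.005,0.077,0,0,0,0.0045,-0.005,0.083,0,0,0,0.0045,-0.005,0.084,0,0,0,0.0045,-0.005,0.084,0,0,0]'

```text
t: 19.85
position: [652.0, -70.9, 15.0]
tcp_rot: [0.906, -0.422, 0.001, -0.0]
contact_force: [0.8, -0.5, 0.5]
width: 33.9
grip_force: 0.0
```

```bash
python3 plan.py -140 648 -72 10; python3 -c "
from h import *
t=viewer.get_image('side')[:,:,::-1]
cv2.imwrite('pics/c3.png',cv2.resize(t[195:275,160:280],None,fx=5,fy=5,interpolation=cv2.INTER_CUBIC))"
```

```text
t 19.85 pos [652.  -70.9  15. ] phi -140.0 tilt [ 0.001 -0.   ] w 33.9 grip 0.0 F [ 0.8 -0.5  0.5]
[-0.0018, 0.0038, 0.005] az 0.001
```

View pics/c3.png

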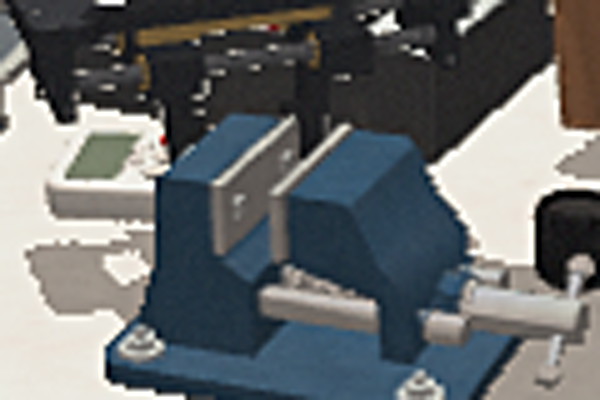

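Emit:
arm_command --motion '[-0.001,0.002,0.002,0,0,0,-0.002,0.004,0.005,0,0,0,-0.002,0.004,0.005,0,0,0]'

```text
t: 20.27
position: [646.3, -71.9, 8.8]
tcp_rot: [0.906, -0.422, -0.0, 0.0]
contact_force: [-0.7, -0.3, 0.2]
width: 33.9
grip_force: 0.0
```

Emit:
arm_command --motion '[0,0,0,0,0,0,0,0,0,0,0,0,0,0,0,0,0,0,0,0,0,0,0,0]' --fingers 0.012

```text
t: 20.78
position: [647.1, -71.9, 9.3]
tcp_rot: [0.906, -0.422, 0.0, -0.0]
contact_force: [0.6, 0.4, 0.2]
width: 17.4
grip_force: 30.0
```

```bash
python3 plan.py -99.6 432.2 -329.6 150
```

```text
t 20.775 pos [647.1 -71.9   9.3] phi -140.0 tilt [ 0. -0.] w 17.4 grip 30.0 F [0.6 0.4 0.2]
[0.0591, 0.3303, -0.1408] az -0.705
```

Emit:
arm_command --motion '[0,0,-0.012,0,0,0,0,0,-0.04,0,0,0,0,0,-0.08,0,0,0,0.002,0.01,-0.12,0,0,0,0.006,0.035,-0.141,0,0,-0.06,0.013,0.073,-0.141,0,0,-0.15,0.021,0.115,-0.141,0,0,-0.24,0.028,0.157,-0.141,0,0,-0.33,0.036,0.2,-0.141,0,0,-0.42,0.042,0.235,-0.141,0,0,-0.5]'

```text
t: 22.02
position: [493.0, -256.4, 151.1]
tcp_rot: [0.983, -0.184, 0.0, 0.0]
contact_force: [0.6, 0.1, -0.5]
width: 17.1
grip_force: 30.0
```

```bash
python3 plan.py -99.6 432.2 -329.6 150
```

```text
t 22.025 pos [ 493.  -256.4  151.1] phi -111.2 tilt [ 0.001 -0.001] w 17.1 grip 30.0 F [ 0.6  0.1 -0.5]
[-0.0302, 0.0903, 0.0012] az -0.202
```

Emit:
arm_command --motion '[-0.011,0.032,0,0,0,-0.08,-0.021,0.064,0,0,0,-0.15,-0.028,0.084,0,0,0,-0.19,-0.0302,0.09,0,0,0,-0.202,-0.0302,0.09,0.015,0,0,-0.202,-0.0302,0.09,0.04,0,0,-0.202,-0.0302,0.09,0.06,0,0,-0.202,-0.0302,0.09,0.072,0,0,-0.202,-0.0302,0.09,0.075,0,0,-0.202,-0.0302,0.09,0.075,0,0,-0.202]'

```text
t: 23.28
position: [433.6, -327.9, 75.3]
tcp_rot: [0.996, -0.085, 0.0, 0.0]
contact_force: [-0.1, -0.9, -0.8]
width: 17.0
grip_force: 30.0
```

```bash
python3 plan.py -99.6 432.2 -329.6 40 432.2 -329.6 27; python3 held.py 9.25 18 9.5 h4.png
```

```text
t 23.275 pos [ 433.6 -327.9   75.3] phi -99.7 tilt [ 0. -0.] w 17.0 grip 30.0 F [-0.1 -0.9 -0.8]
[-0.0011, 0.0019, 0.0353] az -0.002
[-0.0011, 0.0019, 0.0483] az -0.002
[ 433.57827508 -327.94616121   75.33115805] [334 184]
```

View pics/h4.png

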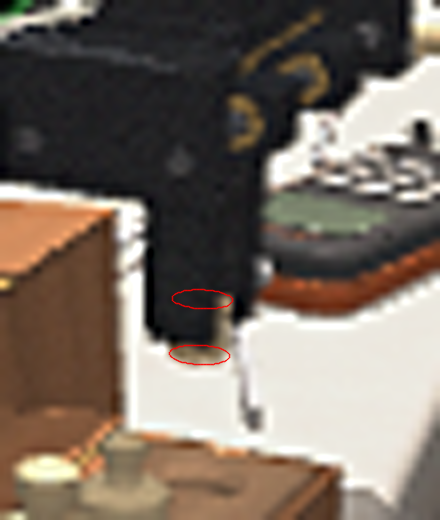

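The small weight is centred too (base ellipse matches at columns 168–230). Lowering.

Emit:
arm_command --motion '[-0.001,0.0015,0.01,0,0,0,-0.001,0.0015,0.022,0,0,0,-0.001,0.0015,0.032,0,0,0,-0.001,0.0015,0.038,0,0,0,-0.001,0.0015,0.042,0,0,0,-0.001,0.0015,0.045,0,0,0,-0.001,0.0015,0.047,0,0,0,-0.001,0.0015,0.047,0,0,0]'

```text
t: 24.32
position: [432.0, -329.4, 28.2]
tcp_rot: [0.996, -0.085, 0.0, 0.0]
contact_force: [-0.6, -0.2, 0.2]
width: 17.0
grip_force: 30.0
```

```bash
python3 plan.py -99.6 432.2 -329.6 25.5
```

```text
t 24.325 pos [ 432.  -329.4   28.2] phi -99.8 tilt [ 0. -0.] w 17.0 grip 30.0 F [-0.6 -0.2  0.2]
[0.0002, 0.0002, 0.0027] az -0.003
```

Emit:
arm_command --motion '[0,0,0.001,0,0,0,0,0,0.002,0,0,0,0,0,0.0025,0,0,0,0,0,0.0025,0,0,0]'

```text
t: 24.82
position: [431.9, -329.3, 25.7]
tcp_rot: [0.996, -0.085, -0.0, -0.0]
contact_force: [-0.5, 0.1, -0.8]
width: 16.8
grip_force: 30.0
```

Emit:
arm_command --motion '[0,0,0.0005,0,0,0,0,0,0.001,0,0,0,0,0,0.001,0,0,0]'

```text
t: 25.2
position: [432.1, -329.4, 25.2]
tcp_rot: [0.996, -0.085, 0.0, 0.0]
contact_force: [-2.2, 1.9, 4.7]
width: 16.7
grip_force: 30.0
```

Emit:
arm_command --motion '[0,0,0,0,0,0,0,0,0,0,0,0,0,0,0,0,0,0]' --fingers 0.03

```text
t: 25.58
position: [431.9, -329.3, 24.5]
tcp_rot: [0.996, -0.085, -0.0, -0.0]
contact_force: [-0.2, -0.2, 0.0]
width: 30.1
grip_force: 0.0
```

Emit:
arm_command --motion '[0,0,-0.01,0,0,0,0,0,-0.04,0,0,0,0,0,-0.08,0,0,0,0,0,-0.12,0,0,0,0,0,-0.16,0,0,0,0,0,-0.175,0,0,0]'

```text
t: 26.32
position: [433.3, -330.5, 203.3]
tcp_rot: [0.996, -0.085, 0.002, 0.002]
contact_force: [1.3, 0.2, -0.4]
width: 30.1
grip_force: 0.0
```

```bash
python3 plan.py -9.6 420 -274 200; python3 -c "
from h import *;print(monitor.read_state()['joint_pos'])"
```

```text
t 26.325 pos [ 433.3 -330.5  203.3] phi -99.8 tilt [ 0.004 -0.004] w 30.1 grip 0.0 F [ 1.3  0.2 -0.4]
[-0.0227, -0.0534, 0.0031] az -1.573
[-6.97278282e-01  4.02505432e-02  1.92671359e+00  2.52652529e-05
  1.16885245e+00  1.04373778e+00]
```

Emit:
arm_command --motion '[0.01,-0.005,0,0,0,0,0.04,-0.02,0,0,0,0,0.07,-0.035,0,0,0,0,0.1,-0.05,0,0,0,0,0.114,-0.056,0,0,0,0,0.116,-0.058,0,0,0,0,0.116,-0.058,0,0,0,0]' --fingers 0.0

```text
t: 27.2
position: [555.2, -291.7, 198.8]
tcp_rot: [0.996, -0.085, -0.001, -0.0]
contact_force: [-0.8, 0.0, -0.8]
width: 0.2
grip_force: 0.0
```

```bash
cat > lid.py <<'E'
from h import *
np.set_printoptions(precision=1,suppress=True)
o=np.array([442.4,-270.2,0]); a=np.arctan2(-20.2,118.4); B=np.array([[np.cos(a),-np.sin(a),0],[np.sin(a),np.cos(a),0],[0,0,1]])
p=np.array(monitor.read_state()["position"]); print("tcp box",B.T@(p-o), "yaw",a)
r={}
for c in ("side","top"):
    viewer.get_image(c)
    for q in viewer.landmark_of(c,"lid_edge")[:1]: r[c]=np.array(q["xy"])*[W,H]; print(c,q["confidence"],r[c])
if len(r)==2:
    e,d=tri(r["side"],r["top"]); b=B.T@(e-o)-[37,0,24]; print("edge",e,d,"rel hinge",b,"theta",np.arctan2(54,-74)-np.arctan2(b[2],b[0]))
E
python3 lid.py; python3 chk.py brass_small_mid 31; python3 chk.py brass_large_mid 41;python3 chk.py brass_middle_mid 36.5; python3 chk.py steel_mid 18; python3 plan.py -99.6 442 -270 100
```

```text
tcp box [114.8  -2.2 198.8] yaw -0.16898112511721128
side 0.67 [286.6 179.9]
top 0.62 [380.4 217.5]
edge [ 538.7 -287.    87.5] 6.7143010757863335 rel hinge [60.8 -0.3 63.5] theta 1.7035631318542679
side 0.45 [333.7 201.2]
side 0.15 [320.1 221.7]
side on z [ 430.8 -327.5   31. ]
side 0.57 [314.7 212.3]
top 0.76 [333.9 261.8]
tri [ 452.9 -208.    43.6] 3.8117233782854893
side on z [ 452.6 -214.9   41. ]
top on z [ 454.8 -207.8   41. ]
side 0.59 [326.6 206.8]
side 0.37 [322.4 219.8]
top 0.61 [368.  271.1]
top 0.4 [333.  261.8]
tri [ 437.1 -273.6   35. ] 0.3611051232945928
side on z [ 436.5 -269.6   36.5]
top on z [ 437.  -273.3   36.5]
side 0.5 [284.4 301.8]
top 0.64 [159.9 276.2]
tri [423.7 130.2  12. ] 5.451445039010237
side on z [418.3 138.9  18. ]
top on z [426.5 129.4  18. ]
t 28.2 pos [ 556.1 -291.8  199.7] phi -99.8 tilt [-0.  0.] w 0.1 grip 0.0 F [ 0.7 -0.8  0.4]
[-0.1161, -0.0022, 0.0997] az -0.003
```

Emit:
arm_command --motion '[0.002,0,0.015,0,0,0,0.002,0,0.045,0,0,0,0.002,0,0.075,0,0,0,0.002,0,0.1,0,0,0,0.002,0,0.115,0,0,0,0.002,0,0.123,0,0,0,0.002,0,0.124,0,0,0,0.002,0,0.124,0,0,0]'

```text
t: 29.2
position: [558.8, -292.5, 76.6]
tcp_rot: [0.996, -0.085, 0.001, 0.0]
contact_force: [-0.1, -0.5, -0.3]
width: 0.4
grip_force: 0.0
```

```bash
python3 lid.py; python3 plan.py -99.7 442 -270 100
```

```text
tcp box [118.5  -2.4  76.6] yaw -0.16898112511721128
side 0.67 [286.2 178.9]
top 0.72 [381.  215.4]
edge [ 541.3 -288.    89.4] 4.406620120285883 rel hinge [63.5 -1.  65.4] theta 1.7105927924917987
t 29.4 pos [ 558.6 -292.5   76.7] phi -99.8 tilt [ 0.001 -0.001] w 0.6 grip 0.0 F [-0.2  0.6  0.5]
[-0.1187, -0.0024, -0.0235] az -0.001
```

Emit:
arm_command --motion '[-0.008,0,0,0,0,0,-0.016,0,-0.001,0,0,0,-0.0215,0,-0.005,0,0,0,-0.0275,0,-0.0105,0,0,0,-0.034,0,-0.0145,0,0,0,-0.041,0,-0.018,0,0,0,-0.041,0,-0.018,0,0,0]'

```text
t: 30.28
position: [519.0, -286.0, 96.0]
tcp_rot: [0.996, -0.085, 0.002, 0.001]
contact_force: [3.0, 0.1, 6.4]
width: 0.5
grip_force: 2.7
```

```bash
python3 lid.py; python3 plan.py -99.7 442 -270 100
```

```text
tcp box [78.2 -2.7 96. ] yaw -0.16898112511721128
side 0.9 [300.7 172.2]
top 0.72 [366.5 269.9]
edge [ 468.2 -245.6  128.3] 54.90490569517213 rel hinge [-15.7  28.5 104.3] theta 0.7912840996226331
t 30.475 pos [ 519.1 -286.    95.7] phi -99.8 tilt [ 0.004 -0.002] w 0.2 grip 2.7 F [ 4.1 -0.1  6.6]
[-0.0787, -0.0027, -0.0046] az -0.001
```

Emit:
arm_command --motion '[-0.008,0,-0.0015,0,0,0,-0.0155,0,-0.0035,0,0,0,-0.023,0,-0.0045,0,0,0,-0.031,0,-0.005,0,0,0,-0.0385,0,-0.0045,0,0,0,-0.046,0,-0.0035,0,0,0,-0.0535,0,-0.0015,0,0,0,-0.061,0,0.001,0,0,0,-0.0675,0,0.004,0,0,0,-0.074,0,0.008,0,0,0]'

```text
t: 31.72
position: [443.2, -273.1, 86.3]
tcp_rot: [0.996, -0.085, -0.001, 0.001]
contact_force: [-1.8, -0.9, 1.9]
width: 0.1
grip_force: 1.3
```

```bash
python3 lid.py; python3 plan.py -99.7 442 -270 100
```

```text
tcp box [ 1.3 -2.7 86.3] yaw -0.16898112511721128
side 0.92 [333.6 187.4]
t 31.925 pos [ 443.8 -272.2   85.2] phi -99.8 tilt [-0.001  0.001] w 0.8 grip 0.0 F [ 0.6  0.  -0.6]
[-0.0022, -0.0019, -0.0148] az -0.001
```

Emit:
arm_command --motion '[-0.006,0,0.002,0,0,0,-0.012,0,0.004,0,0,0,-0.018,0,0.006,0,0,0,-0.02,0,0.0075,0,0,0,-0.02,0,0.009,0,0,0,-0.02,0,0.009,0,0,0]'

```text
t: 32.67
position: [425.3, -269.1, 78.6]
tcp_rot: [0.996, -0.085, 0.0, -0.0]
contact_force: [-3.7, 4.4, 14.3]
width: 0.4
grip_force: 7.1
```

```bash
python3 lid.py; python3 plan.py -99.7 442 -270 100
```

```text
tcp box [-17.1  -1.8  78.6] yaw -0.16898112511721128
side 0.81 [339.2 193.9]
t 32.875 pos [ 425.3 -269.1   78.6] phi -99.8 tilt [0. 0.] w 0.4 grip 7.1 F [-3.9  3.9 13.3]
[0.0166, -0.002, -0.0214] az -0.001
```

Emit:
arm_command --motion '[0,0,0.0015,0,0,0,0,0,0.0015,0,0,0,0,0,0.0015,0,0,0]'

```text
t: 33.25
position: [425.3, -269.2, 78.6]
tcp_rot: [0.996, -0.085, -0.0, -0.0]
contact_force: [-8.0, 6.3, 24.1]
width: 0.3
grip_force: 12.2
```

Emit:
arm_command --motion '[0,0,-0.005,0,0,0,0,0,-0.03,0,0,0,0,0,-0.07,0,0,0,0,0,-0.11,0,0,0,0,0,-0.15,0,0,0,0,0,-0.15,0,0,0]'

```text
t: 34.0
position: [426.9, -270.7, 228.9]
tcp_rot: [0.996, -0.085, 0.003, 0.002]
contact_force: [0.5, 0.2, -0.5]
width: 0.6
grip_force: 0.0
```

Emit:
arm_command --motion '[0,0.02,0,0,0,0,0,0.06,0,0,0,0,0,0.11,0,0,0,0,0,0.16,0,0,0,0,0,0.2,0,0,0,0,0,0.22,0,0,0,0,0,0.22,0,0,0,0]'

```text
t: 34.88
position: [386.6, -486.6, 223.2]
tcp_rot: [0.996, -0.086, -0.001, -0.001]
contact_force: [0.3, 0.5, -0.3]
width: 0.5
grip_force: 0.0
```

```bash
python3 lid.py; python3 chk.py steel_mid 18
python3 - <<'E'
from h import *
o=np.array([442.4,-270.2,0]);a=-.169;x=np.array([np.cos(a),np.sin(a),0])
for th in (0,.06,.15):
    e=o+x*(37-74*np.cos(th)+54*np.sin(th))+[0,0,24+74*np.sin(th)+54*np.cos(th)]
    print(th,proj("side",e),proj("top",e))
E
```

```text
tcp box [ -18.6 -222.7  223.2] yaw -0.16898112511721128
side 0.62 [338.2 194.7]
side 0.79 [287.4 298.6]
top 0.72 [161.2 278.3]
tri [419.7 126.3  16.7] 5.582994137196709
side on z [416.4 127.7  18. ]
top on z [422.5 126.7  18. ]
0 [339.75906233 192.60442409] [367.41514811 288.97501204]
0.06 [338.50167393 190.61646734] [368.15017215 287.28695009]
0.15 [336.41526017 187.76308259] [369.26350699 284.45018705]
```

```bash
python3 -c "
from plant import workorder
print(workorder.close_job())"
```

```text
the job is handed in; nothing more can be done
None
```

I handed the job in at about 35 s: all three brass weights were set down in their own bores, the lid was pressed shut against its stop, and the steel weight was left where it stood; no verdict came back.

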